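# Catch a sprung hammer-head stud in a slotted strut and run it up to the stop

## Robot

A 6-joint arm with a two-finger parallel gripper is mounted at the origin on a cart in front of the work surface, level with it; the furniture and walls round the work are solid. World frame = base frame: x ahead of the robot, y to its left, z up, the work surface at z = 0. Lengths are in m, angles in degrees, forces in N, time in s.
With the tool pointing down it reaches from about 0.375 to 0.9 m from the base axis. Payload 3.1 kg.
Tool frame: the origin (TCP) lies on the centre line of the jaws, within the pads' length; the fingertips stand 25 mm ahead of it and the grasp point (between the pads) lies 6 mm ahead of it; z points along the fingers, y is the line along which they close (so a half turn about z gives the same grasp; the last joint's range is limited). The gripper opens to 87 mm and grips with 3 to 60 N. Pads are 19 mm wide; open, the fingers measure 117 mm over their backs; the gripper's body (75 mm by 190 mm) begins 51 mm behind the grasp point.
Start: joints at [-79.498, 30.224, 82.088, -0, 67.689, -10.227], TCP at [0.221, -0.585, 0.248] pointing down, gripper open.
Joint ranges: [-176.69, 176.69], [-43.24, 126.21], [12.49, 139.97], [-82, 262], [0, 151.66], [-163.58, 163.58]. Speed limits (degrees/s): [159.86, 159.86, 180, 180, 180, 180].

## Interface

Orientations are given as a 3x3 rotation matrix whose columns are the frame's x, y, z axes.
In Python, from rig import * gives the robot as it stands.
- The arm moves only by the tool step_arm, never from a script. Its argument "steps" is a list of rows, each a list of 7 numbers: the shift along the tool's x, y, z normalised to -1 to 1, where 1 is 0.3 m, then the turn, a rotation vector about the tool's x, y, z normalised to -1 to 1, where 1 is 45 degrees, then the gripper's target within -1 to 1 (shut at 1, half-way at 0, fully open at -1). A call has 1 to 8 rows; each row is the pose to reach, as a shift and turn from the pose commanded when the call began, along the tool's axes at that moment; what a row does not reach only later rows make up. A row lasts 1/12 s, in which the tool goes at most 41.7 mm and 7.16 degrees, less where a joint would pass 70% of its speed; a pose out of reach is approached as far as the arm can. A call with a number of a shift or a turn outside -1 to 1 is refused whole. A call with a gripper value outside its range is refused whole. The fingers move at their own pace and stop on an object; the grip force is fixed at half the most. Time passes only in rows, so rows that repeat a pose let the fingers close. It gives the time, the measured TCP pose, the force, the opening and the grip force at its end, in the units of the state.
- read_state(): the state, without advancing time (a new reading comes with each control period).
- capture(name): name is "side" or "top"; returns a dict with "image" (400x640x3 uint8, red, green, blue), "vertical_fov" (degrees; the focal length in pixels is half the picture's height over the tangent of half this angle, whatever the lens; pixels are square), "cx", "cy" (the principal point, pixels), "world_from_camera" (4x4, takes a point from camera to world coordinates). Camera axes: x right, y down, z forward; pixel columns grow to the right and rows downward; lengths in m; the calibration is good to about 2 mm. A picture is of the moment at which its call begins. There is no depth.
- hand_in(): hands the job in; it is judged then, once.
The state is a dict: "time_s": time; "joint_positions": joint angles; "qvel": joint speeds; "tau": joint torques, N m; "position": TCP position; "tcp_rot": TCP orientation; "force": force on the tool from outside, world axes, zero at the start; "moment": the same for the moment, N m; "opening": opening from 0.0 (shut) to 1.0 (fully open); "grasp_force": force on a finger pad.
Only numpy, scipy, OpenCV 4.12 (cv2) and the standard library are available. Lean on these libraries where they do the work, as an engineer would, in place of code of your own. Each camera call takes 0.05 s, during which the arm holds its last target. There are 200 camera calls.

## Task

Take the hammer-head stud with the spring under its head out of the wooden block, put its head down through the slot of the strut, press it against its spring and give it a quarter turn so that it rises and catches under the lips. Then slide the caught stud along the strut until you feel it push in the stop screw's small sprung nose and butt against the screw, hold it lightly pressed there for a moment, and let go, leaving it caught there with the nose still touching it. Do not force anything, and leave the round-headed stud standing in the block.

Things in the scene. Friction and masses are not known exactly. Their poses are not given: they have to be found in the camera images.
- strut: Bare metal slotted strut fixed to the bench: channel 260 mm long, 44 wide, 42 high, closed at both ends. Origin: centre of its underside; x along it towards the stop block's end, z up. Slot in its top 22 mm wide, over the whole length; the lips' edges, 3 mm thick, turn down to z = 34 mm; below them the channel is 38 mm wide; floor at z = 3 mm. No stop at x = -125 to 0 mm.
- stop: Steel block inside the strut's +x end with its stop screw: a bar 11 mm thick on the strut's axis, z = 30 mm, pointing to -x. Origin: 118 mm from the strut's, at its underside, same axes. The bar's end lies 15 to 70 mm on the +x side of the strut's origin, not told where: to be felt. From it a nose 8 mm thick stands out 4 mm; springs of 0.4 to 1.2 N let it in, then the screw stands firm.
- hammer_grip (a point): Centre of the square steel grip, 20 x 20 x 24 mm, of the loose hammer-head stud (0.13 kg), upright in a hole of the wooden block. x along the head's long side, z up; the grip's sides are parallel to x and y. Below it a neck 12 mm thick, 24 long; above it a thread 10 mm thick, 14 long. Caught under the lips (plate against the lips, boss between them) it is 74 mm above the strut's underside.
- hammer_head (a point): Centre of the underside of the hammer-head stud's head, 48 mm below the grip's centre, same axes. The head: a plate 33 (x) x 19 (y) x 8 mm with stepped corners, on it a boss 18 (x) x 19 (y) x 4 mm. It turns freely in the strut, either way, while this point is 18 to 21 mm above the strut's underside. Once caught (head across, this point at 26 mm) it still slides along (friction 2 to 4 N).
- hammer_foot (a point): Underside of the round sprung foot, 14 mm across, below the hammer-head stud's head: 28 mm under the head when free, spring 0.6 N/mm, travel 16 mm. In the strut it stands on the channel floor and pushes the stud up.
- holder: Wooden block 70 x 160 x 34 mm fixed to the bench, origin at the centre of its underside, z up; two upright holes 21 mm wide at y = -42.5 and +42.5 mm hold the two studs, their heads resting on its top. Which stud is in which hole differs.
- round_grip (a point): Centre of the square grip of the other stud, which has a round head 32 mm across and no spring, in the other hole. Same grip and height; leave it standing.
Things that resemble listed ones, but are neither listed nor needed, are in the scene too. Leave any purple, red or turquoise look-alike of the part that bears hammer_grip alone.

How it is judged (in metres and radians):
On the way, in this order (a step that is already met when the one before it is completed fails the run):
1. the hammer-head stud is caught in the strut: its head across the slot, under the lips and risen against them (angle between the x axis of hammer_grip and the y axis of strut, either way round below 0.24 rad and z of hammer_grip in the frame of strut between 0.0725 and 0.0755 m and y of hammer_grip in the frame of strut between -0.006 and 0.006 m and x of hammer_grip in the frame of strut between -0.13 and 0.075 m), for 0.2 s.
2. caught, it is held pressed against the stop screw with more than 1.5 N (angle between the x axis of hammer_grip and the y axis of strut, either way round below 0.24 rad and z of hammer_grip in the frame of strut below 0.0755 m and contact force between hammer_stud and stop above 1.5 N), for 0.1 s.
At the end, for the whole second after the job is handed in: The hammer-head stud stands at rest in the strut, upright (8 degrees), its head across the slot (14 degrees) and risen against the lips (grip centre 74 +-1.5 mm above the strut's underside), touching the stop screw's nose (over 0.1 N); the round-headed stud still stands in its hole (15 mm) (angle between the x axis of hammer_grip and the y axis of strut, either way round below 0.24 rad and z of hammer_grip in the frame of strut between 0.0725 and 0.0755 m and y of hammer_grip in the frame of strut between -0.006 and 0.006 m and x of hammer_grip in the frame of strut between 0 and 0.075 m and angle between each of hammer_grip, round_grip's own z axis and vertical below 0.15 rad and linear speed of hammer_stud below 0.01 m/s and distance of round_grip from where it was at the start of the episode below 0.015 m and contact force between hammer_stud and stop above 0.1 N).
It fails at once if the hammer-head stud is forced against the strut or its stop with more than 35 N (contact force between hammer_stud and strut above 35 N).
It fails at once if the stop screw is pushed with more than 25 N (contact force between hammer_stud and stop above 25 N).
It fails at once if the round-headed stud is pulled out or tipped over (distance of round_grip from where it was at the start of the episode above 0.03 m).
It also fails if it takes over 64 s, if anything falls off the work surface, if the arm or the gripper's body presses on something with over 40 N, if the wrist force passes 120 N, or if a joint passes its speed limit or range.

## Working session

There is one attempt and no reset: what is moved stays moved. The work goes in short steps, Python scripts to look and compute and a tool call to move; the robot and the scene stay as the last step left them, time stands still between calls to the robot, and variables do not carry over. Pictures are saved under pics/ and viewed, at most 10 in all, crops included, and the job is handed in when it is done.

Besides the shell and the picture viewer there is one more tool, called after "Request:" in YAML: its name, and indented under it one key for each argument. step_arm: Moves the arm, as the interface text tells. Scaled input: -1 to 1 covers 0.3 m each way for a shift and 45 degrees each way for a turn. Its arguments: {"type":"object","properties":{"steps":{"type":"array"}},"required":["steps"]}

```bash
ls; mkdir -p pics; cat > h.py <<'E'
from rig import *
import numpy as np, cv2
def cam(n):
    c=capture(n); c['f']=200/np.tan(np.radians(c['vertical_fov'])/2); return c
def ray(c,u,v):
    T=np.array(c['world_from_camera']); d=T[:3,:3]@np.array([(u-c['cx'])/c['f'],(v-c['cy'])/c['f'],1]); return T[:3,3],d
def onz(c,u,v,z):
    o,d=ray(c,u,v); return o+d*(z-o[2])/d[2]
def proj(c,p):
    T=np.array(c['world_from_camera']); q=T[:3,:3].T@(np.array(p)-T[:3,3]); return q[:2]/q[2]*c['f']+[c['cx'],c['cy']]
def tri(c1,p1,c2,p2):
    o1,d1=ray(c1,*p1);o2,d2=ray(c2,*p2)
    s=np.linalg.lstsq(np.c_[d1,-d2],o2-o1,rcond=None)[0]
    a,b=o1+d1*s[0],o2+d2*s[1]; return (a+b)/2,np.linalg.norm(a-b)
def save(n,im): cv2.imwrite('pics/'+n+'.png',im[:,:,::-1])
E
python3 - <<'E'
from h import *
print(read_state())
for n in('side','top'):
    c=cam(n); save(n+'0',c['image']); print(n,c['f'],c['cx'],c['cy'],c['world_from_camera'])
E
```

```text
pics
{'time_s': 0.0, 'joint_positions': array([-7.94984551e+01,  3.02787407e+01,  8.21570527e+01, -2.61495423e-03,
        6.76864705e+01, -1.02288858e+01]), 'qvel': array([ 0.01931712,  0.0321964 , -0.10566552,  0.05586653,  0.04441844,
        0.0223312 ]), 'tau': array([-3.95727739e-04, -4.40045428e+01, -1.76593459e+01,  6.33049314e-02,
        5.82072535e-02, -1.52503571e-04]), 'position': array([ 0.22110739, -0.5838609 ,  0.24657027]), 'tcp_rot': array([[ 9.35250085e-01,  3.53987419e-01, -4.30444739e-04],
       [ 3.53987520e-01, -9.35247810e-01,  2.09046665e-03],
       [ 3.37426394e-04, -2.10748118e-03, -9.99997722e-01]]), 'force': array([-0.11199006, -0.2416034 ,  0.69490413]), 'moment': array([-0.00140961,  0.02189086,  0.02457737]), 'grasp_force': 0.0, 'opening': 1.0013337197451806}
side 364.0853880769011 322.9152206944097 193.40987564599104 [[ 0.99711728 -0.01779019  0.07376075  0.47519882]
 [-0.07412701 -0.43591035  0.89693219 -0.82119766]
 [ 0.01619648 -0.89981425 -0.43597247  0.44534651]
 [ 0.          0.          0.          1.        ]]
top 375.2976823275945 322.05172087978144 199.8204722292762 [[-3.10371470e-03 -9.74490144e-01  2.24408837e-01  3.52547612e-01]
 [-9.99995049e-01  2.90800010e-03 -1.20263488e-03 -4.80552222e-02]
 [ 5.19374920e-04 -2.24411459e-01 -9.74494344e-01  9.06051490e-01]
 [ 0.00000000e+00  0.00000000e+00  0.00000000e+00  1.00000000e+00]]
```

View pics/side0.png

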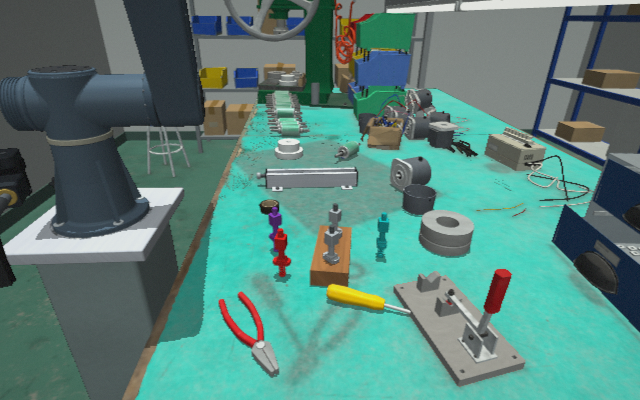

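View pics/top0.png

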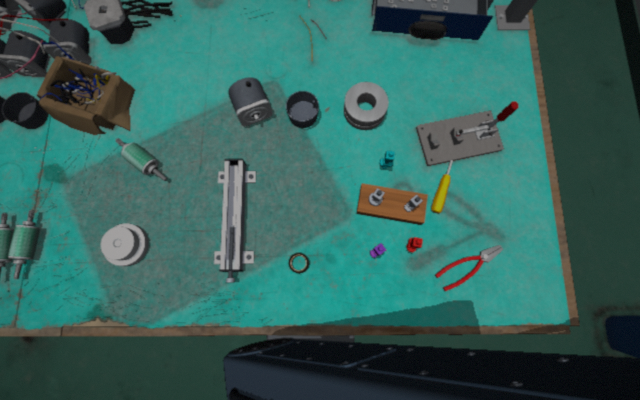

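Candidates for the hammer stud: steel ones in the block at side (335,215) and (332,245), which are top (376,198) and (413,203). The look-alikes are purple (275,225), red (282,250) and turquoise (382,230). I'll take close crops of the two steel ones and of the strut.

```bash
python3 - <<'E'
import cv2,numpy as np
s=cv2.imread('pics/side0.png');t=cv2.imread('pics/top0.png')
R=lambda im,x,y,w,h,k:cv2.resize(im[y:y+h,x:x+w],(w*k,h*k),interpolation=cv2.INTER_CUBIC)
a=np.hstack([R(s,300,195,60,100,6),R(t,350,170,80,60,5)[:300].repeat(1,0) if 0 else cv2.copyMakeBorder(R(t,352,165,86,66,5),0,270,0,0,cv2.BORDER_CONSTANT)])
cv2.imwrite('pics/c1.png',a); print(a.shape)
b=np.vstack([R(s,250,160,120,36,6),cv2.copyMakeBorder(cv2.rotate(R(t,210,150,60,140,5),cv2.ROTATE_90_CLOCKWISE),0,0,0,20,cv2.BORDER_CONSTANT)])
cv2.imwrite('pics/c2.png',b); print(b.shape)
E
```

```text
(600, 790, 3)
(516, 720, 3)
```

View pics/c1.png

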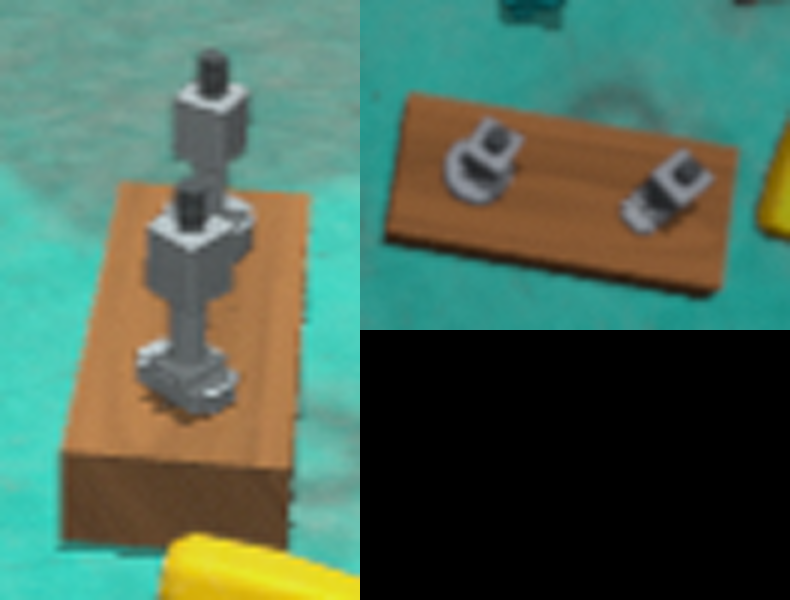

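View pics/c2.png

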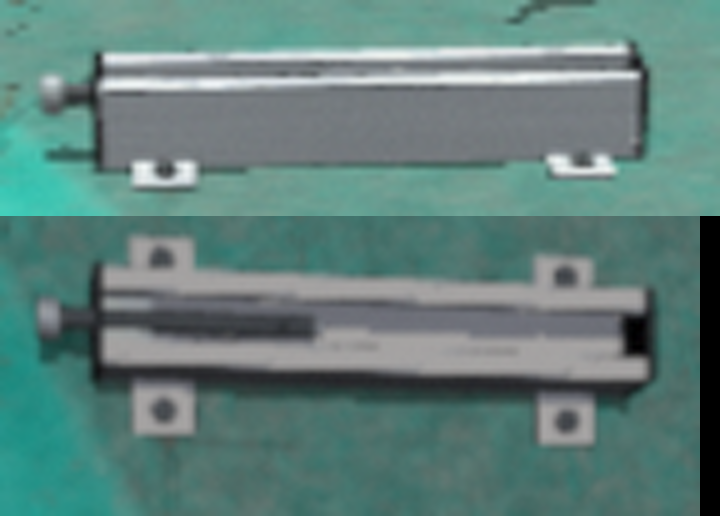

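The crops show the hammer head on the near stud, at side (332,245) and top (413,203), with its oblong stepped plate. The far stud has the round head. The strut's screw end (+x) faces the robot, at top (231,278). Next I measure.

```bash
cat > m.py <<'E'
from h import *
ct,cs=cam('top'),cam('side')
T=lambda x,y:(352+x/5-.4,165+y/5-.4); S=lambda x,y:(300+x/6-.42,195+y/6-.42)
K=lambda x,y:(210+y/5-.4,150+(699-x)/5-.4); S2=lambda x,y:(250+x/6-.42,160+y/6-.42)
# holder top face (z=34)
hs=[onz(cs,*S(*p),.034)[:2] for p in[(120,183),(309,196),(291,470),(62,453)]]
ht=[onz(ct,*T(*p),.034)[:2] for p in[(50,93),(378,146),(362,288),(28,235)]]
for n,c in(('side',hs),('top',ht)):
    c=np.array(c);print(n,'holder',c.mean(0),[np.linalg.norm(c[i]-c[i-1]).round(4) for i in range(4)],c.round(4).tolist())
def col(c):
    hsv=cv2.cvtColor(c['image'],cv2.COLOR_RGB2HSV); return hsv
# brown mask in top view
m=cv2.inRange(col(ct),(5,90,50),(20,255,255)); m[:,:340]=0;m[:,440:]=0;m[:170]=0;m[240:]=0
cn=max(cv2.findContours(cv2.morphologyEx(m,cv2.MORPH_CLOSE,np.ones((9,9))),0,2)[0],key=cv2.contourArea)
print('brown',cv2.minAreaRect(cn))
# grip top z=.094 side corners left,bottom,right ; thread top z=.108
g=[onz(cs,*S(*p),.094)[:2] for p in[(148,225),(190,245),(234,222)]]
print('grip side',(g[0]+g[2])/2,np.degrees(np.arctan2(*(g[2]-g[0])[::-1])),[np.linalg.norm(g[0]-g[1]),np.linalg.norm(g[1]-g[2]),np.linalg.norm(g[0]-g[2])], np.degrees(np.arctan2(*(g[1]-g[0])[::-1])),np.degrees(np.arctan2(*(g[2]-g[1])[::-1])))
tt=[(680,150),(712,180),(688,212),(655,182)]
tt=[(x-360,y) for x,y in tt]
gt=np.array([onz(ct,*T(*p),.094)[:2] for p in tt]);print('grip top',gt.mean(0),[(np.linalg.norm(gt[i]-gt[i-1]).round(4),np.degrees(np.arctan2(*(gt[i]-gt[i-1])[::-1])).round(1)) for i in range(4)])
print('thread tri',tri(cs,S(190,182),ct,T(689-360,172)))
print('head side',[onz(cs,*S(*p),.042)[:2].round(4) for p in[(137,350),(165,340),(236,378),(200,400)]])
st=np.array([onz(ct,*K(*p),.042)[:2] for p in[(100,265),(97,372),(648,388),(648,290)]])
print('strut top',st.mean(0),[(np.linalg.norm(st[i]-st[i-1]).round(4),np.degrees(np.arctan2(*(st[i]-st[i-1])[::-1])).round(1)) for i in range(4)])
ss=np.array([onz(cs,*S2(*p),.042)[:2] for p in[(100,54),(100,90),(643,74),(632,44)]])
print('strut side',ss.mean(0),[(np.linalg.norm(ss[i]-ss[i-1]).round(4),np.degrees(np.arctan2(*(ss[i]-ss[i-1])[::-1])).round(1)) for i in range(4)],ss.round(4).tolist())
E
python3 m.py
```

```text
side holder [ 0.54567777 -0.21810738] [np.float64(0.1592), np.float64(0.0691), np.float64(0.1585), np.float64(0.0688)] [[0.5256, -0.1337], [0.5936, -0.1461], [0.5656, -0.3022], [0.4978, -0.2904]]
top holder [ 0.5461745  -0.21661194] [np.float64(0.0707), np.float64(0.1586), np.float64(0.0698), np.float64(0.1587)] [[0.5942, -0.1445], [0.5674, -0.3009], [0.4986, -0.2888], [0.5245, -0.1323]]
brown ((392.0594787597656, 203.15306091308594), (67.64183807373047, 29.23073959350586), 9.727579116821289)
grip side [ 0.53823827 -0.25882646] 0.9818123425563312 [np.float64(0.0165719765079191), np.float64(0.019041027352837702), np.float64(0.026238330847225957)] -45.345582204602415 39.99560014710865
grip top [ 0.53672027 -0.25832937] [(np.float64(0.0189), np.float64(-39.4)), (np.float64(0.0192), np.float64(-135.7)), (np.float64(0.0185), np.float64(141.5)), (np.float64(0.0194), np.float64(45.4))]
thread tri (array([ 0.53765366, -0.25731806,  0.10769953]), np.float64(8.209413620365479e-05))
head side [array([ 0.5233, -0.2499]), array([ 0.5326, -0.2449]), array([ 0.5529, -0.2664]), array([ 0.5406, -0.2771])]
strut top [0.52036083 0.0602664 ] [(np.float64(0.2612), np.float64(179.2)), (np.float64(0.0485), np.float64(-91.8)), (np.float64(0.2626), np.float64(-0.6)), (np.float64(0.0475), np.float64(89.8))]
strut side [0.5217668  0.16328219] [(np.float64(0.2636), np.float64(-179.0)), (np.float64(0.0454), np.float64(-86.3)), (np.float64(0.2602), np.float64(2.3)), (np.float64(0.0392), np.float64(89.0))] [[0.3894, 0.1822], [0.3923, 0.1369], [0.6523, 0.1474], [0.653, 0.1866]]
```

```bash
cat > m2.py <<'E'
from h import *
ct,cs=cam('top'),cam('side')
# bright metal lips mask in top view
hsv=cv2.cvtColor(ct['image'],cv2.COLOR_RGB2HSV)
for rows in (range(172,268,6),):
  P=[]
  for v in rows:
    r=ct['image'][v,205:262].astype(float); s=r.max(1)-r.min(1)   # saturation low = metal
    m=((s<30)&(r.mean(1)>95)).astype(int)
    i=np.where(m)[0]
    P.append((v,205+i.min(),205+i.max()) if len(i) else (v,-1,-1))
  print(P)
K=lambda x,y:(210+(y-216)/5-.4,150+(699-x)/5-.4); S2=lambda x,y:(250+x/6-.42,160+y/6-.42)
def rep(n,st): print(n,st.mean(0),[(np.linalg.norm(st[i]-st[i-1]).round(4),np.degrees(np.arctan2(*(st[i]-st[i-1])[::-1])).round(2)) for i in range(4)],st.round(4).tolist())
rep('outer top',np.array([onz(ct,*K(*p),.042)[:2] for p in[(100,265),(97,368),(648,388),(648,290)]]))
rep('slot top',np.array([onz(ct,*K(*p),.042)[:2] for p in[(103,292),(103,339),(622,365),(622,311)]]))
# bar end as seen, at z~.0355
print('bar end',onz(ct,*K(314,327),.0355))
# side: edges near lip outer top edge and far lip outer
rep('outer side',np.array([onz(cs,*S2(*p),.042)[:2] for p in[(100,54),(100,88),(640,71),(632,44)]]))
save('sx',cv2.resize(ct['image'][150:290,200:265],None,fx=4,fy=4,interpolation=cv2.INTER_NEAREST))
E
python3 m2.py
```

```text
[(172, np.int64(208), np.int64(255)), (178, np.int64(217), np.int64(256)), (184, np.int64(208), np.int64(241)), (190, np.int64(223), np.int64(241)), (196, np.int64(223), np.int64(261)), (202, np.int64(222), np.int64(261)), (208, np.int64(222), np.int64(241)), (214, np.int64(222), np.int64(240)), (220, np.int64(222), np.int64(240)), (226, np.int64(222), np.int64(240)), (232, np.int64(221), np.int64(240)), (238, np.int64(221), np.int64(256)), (244, np.int64(221), np.int64(252)), (250, np.int64(220), np.int64(254)), (256, np.int64(214), np.int64(253)), (262, np.int64(213), np.int64(253))]
outer top [0.52066596 0.16194889] [(np.float64(0.2612), np.float64(-179.32)), (np.float64(0.0467), np.float64(-91.82)), (np.float64(0.2626), np.float64(0.52)), (np.float64(0.0475), np.float64(89.83))] [[0.3905, 0.1839], [0.389, 0.1372], [0.6515, 0.1396], [0.6517, 0.1871]]
slot top [0.51506763 0.16214103] [(np.float64(0.2467), np.float64(-178.98)), (np.float64(0.0213), np.float64(-90.18)), (np.float64(0.2467), np.float64(-0.08)), (np.float64(0.0261), np.float64(89.83))] [[0.3918, 0.1718], [0.3917, 0.1505], [0.6384, 0.1501], [0.6384, 0.1762]]
bar end [0.48930399 0.16239945 0.0355    ]
outer side [0.52151196 0.1648484 ] [(np.float64(0.2636), np.float64(-179.05)), (np.float64(0.043), np.float64(-86.29)), (np.float64(0.2596), np.float64(2.64)), (np.float64(0.0354), np.float64(87.52))] [[0.3894, 0.1822], [0.3922, 0.1393], [0.6515, 0.1513], [0.653, 0.1866]]
```

View pics/sx.png

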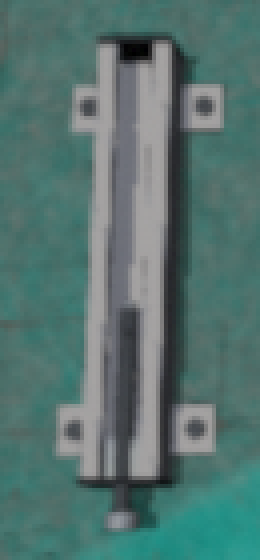

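Request:
step_arm:
  steps:
    - [0,0,0,0,0,0.9,-1]
    - [0,0,0,0,0,0.9,-1]
    - [0,0,0,0,0,0.9,-1]
    - [0,0,0,0,0,0.9,-1]
    - [0,0,0,0,0,0.9,-1]
    - [0,0,0,0,0,0.9,-1]
    - [0,0,0,0,0,0.9,-1]

```text
time_s: 0.88
position: [0.2212, -0.5845, 0.2475]
tcp_rot: [[0.941, -0.34, 0.0], [-0.34, -0.941, 0.0], [-0.0, -0.0, -1.0]]
force: [-0.1, 0.4, 0.8]
opening: 0.997
grasp_force: 0.0
```

```bash
cat > m3.py <<'E'
from h import *
ct=cam('top'); R=cv2.GaussianBlur(ct['image'][:,:,0].astype(np.float32),(1,9),0)
E={'oL':[], 'sL':[], 'sR':[], 'oR':[]}
for v in range(184,242,2):
    r=cv2.resize(R[v:v+1,210:256],None,fx=8,fy=1,interpolation=cv2.INTER_LINEAR)[0]; g=np.gradient(r)
    x=lambda i:210+(i+.5)/8-.5
    pk=[i for i in range(8,len(g)-8) if abs(g[i])==abs(g[max(0,i-12):i+13]).max() and abs(g[i])>2]
    if v in(190,214,240): print(v,[(round(x(i),1),round(float(g[i]),1)) for i in pk])
    # outer left: strongest rise in 216..227 ; outer right strongest fall in 236..246
    iL=[i for i in range(len(g)) if 216<x(i)<227]; iR=[i for i in range(len(g)) if 236<x(i)<246]
    E['oL'].append((v,x(iL[int(np.argmax(g[iL]))]))); E['oR'].append((v,x(iR[int(np.argmin(g[iR]))])))
    iS=[i for i in range(len(g)) if 223.5<x(i)<230]; iS2=[i for i in range(len(g)) if 230<x(i)<237]
    E['sL'].append((v,x(iS[int(np.argmin(g[iS]))]))); E['sR'].append((v,x(iS2[int(np.argmax(g[iS2]))])))
for k,a in E.items():
    P=np.array([onz(ct,u,v,.042)[:2] for v,u in a]); f=np.polyfit(P[:,0],P[:,1],1)
    for _ in range(3):
        r=P[:,1]-np.polyval(f,P[:,0]); w=abs(r)<1.5*np.std(r)+1e-4; f=np.polyfit(P[w,0],P[w,1],1)
    print(k,'slope deg',np.degrees(f[0]),'y at .52',np.polyval(f,.52),'y at .6',np.polyval(f,.6),'std',r[w].std(),w.sum())
E
python3 m3.py
```

```text
190 [(222.2, 6.3), (222.3, 6.3), (222.4, 6.3), (222.6, 6.3), (222.7, 6.3), (222.8, 6.3), (227.2, -4.9), (227.3, -4.9), (227.4, -4.9), (227.6, -4.9), (227.7, -4.9), (227.8, -4.9), (233.2, 3.0), (233.3, 3.0), (233.4, 3.0), (233.6, 3.0), (233.7, 3.0), (233.8, 3.0), (241.2, -8.6), (241.3, -8.6), (241.4, -8.6), (241.6, -8.6), (241.7, -8.6), (241.8, -8.6)]
214 [(221.2, 6.6), (221.3, 6.6), (221.4, 6.6), (221.6, 6.6), (221.7, 6.6), (221.8, 6.6), (226.2, -5.3), (226.3, -5.3), (226.4, -5.3), (226.6, -5.3), (226.7, -5.3), (226.8, -5.3), (232.2, 3.1), (232.3, 3.1), (232.4, 3.1), (232.6, 3.1), (232.7, 3.1), (232.8, 3.1), (240.2, -7.2), (240.3, -7.2), (240.4, -7.2), (240.6, -7.2), (240.7, -7.2), (240.8, -7.2)]
240 [(220.2, 6.4), (220.3, 6.4), (220.4, 6.4), (220.6, 6.4), (220.7, 6.4), (220.8, 6.4), (225.2, -5.0), (225.3, -5.0), (225.4, -5.0), (225.6, -5.0), (225.7, -5.0), (225.8, -5.0), (229.2, -3.0), (229.3, -3.0), (229.4, -3.0), (229.6, -3.0), (229.7, -3.0), (229.8, -3.0), (234.2, 6.0), (234.3, 6.0), (234.4, 6.0), (234.6, 6.0), (234.7, 6.0), (234.8, 6.0), (239.2, -6.0), (239.3, -6.0), (239.4, -6.0), (239.6, -6.0), (239.7, -6.0), (239.8, -6.0)]
oL slope deg 0.9199009924242195 y at .52 0.1871004784644093 y at .6 0.1883849025532226 std 0.0005899687248696976 27
sL slope deg 0.8836858880473084 y at .52 0.17523506705624003 y at .6 0.17646892532022687 std 0.0006392114774646302 27
sR slope deg 4.140319310063613 y at .52 0.15933701989666657 y at .6 0.16511799622022738 std 0.0016244587248482366 26
oR slope deg 1.1051108594703283 y at .52 0.14179938904557152 y at .6 0.14334241489335564 std 0.0005549304604034136 27
```

Request:
step_arm:
  steps:
    - [0,0,0,0,0,0.54,-1]
    - [0,0,0,0,0,0.54,-1]
    - [0,0,0,0,0,0.54,-1]
    - [0,0,0,0,0,0.54,-1]
    - [0,0,0,0,0,0.54,-1]

```text
time_s: 1.35
position: [0.2212, -0.5845, 0.2475]
tcp_rot: [[0.719, -0.695, -0.0], [-0.695, -0.719, 0.0], [-0.0, -0.0, -1.0]]
force: [0.6, -0.3, -0.5]
opening: 1.001
grasp_force: 0.0
```

Request:
step_arm:
  steps:
    - [0,-0.9,0,0,0,0,-1]
    - [0,-0.9,0,0,0,0,-1]
    - [0,-0.9,0,0,0,0,-1]
    - [0,-0.9,0,0,0,0,-1]
    - [0,-0.9,0,0,0,0,-1]
    - [0,-0.9,0,0,0,0,-1]
    - [0,-0.9,0,0,0,0,-1]

```text
time_s: 1.93
position: [0.4115, -0.3865, 0.2476]
tcp_rot: [[0.723, -0.691, 0.001], [-0.691, -0.723, 0.002], [-0.001, -0.002, -1.0]]
force: [0.0, 0.2, -0.4]
opening: 0.999
grasp_force: 0.0
```

Request:
step_arm:
  steps:
    - [0.005,-0.614,0.2,0,0,0,-1]
    - [0.005,-0.614,0.2,0,0,0,-1]
    - [0.005,-0.614,0.2,0,0,0,-1]
    - [0.005,-0.614,0.2,0,0,0,-1]
    - [0.005,-0.614,0.2,0,0,0,-1]
    - [0.005,-0.614,0.2,0,0,0,-1]

```text
time_s: 2.43
position: [0.5404, -0.2544, 0.1856]
tcp_rot: [[0.724, -0.689, -0.001], [-0.689, -0.724, 0.003], [-0.003, -0.002, -1.0]]
force: [-0.5, -0.1, -0.5]
opening: 0.998
grasp_force: 0.0
```

Request:
step_arm:
  steps:
    - [0.005,0.016,0.1,0,0,0,-1]
    - [0.005,0.016,0.2,0,0,0,-1]
    - [0.005,0.016,0.22,0,0,0,-1]
    - [0.005,0.016,0.22,0,0,0,-1]

```text
time_s: 2.77
position: [0.5342, -0.2632, 0.1196]
tcp_rot: [[0.719, -0.695, -0.005], [-0.695, -0.719, 0.003], [-0.006, 0.001, -1.0]]
force: [0.8, -0.4, 0.8]
opening: 0.998
grasp_force: 0.0
```

Request:
step_arm:
  steps:
    - [0,-0.019,0.05,0,0,0,-1]
    - [0,-0.019,0.105,0,0,0,-1]
    - [0,-0.019,0.105,0,0,0,-1]
    - [0,-0.019,0.105,0,0,0,-1]

```text
time_s: 3.1
position: [0.54, -0.2602, 0.091]
tcp_rot: [[0.719, -0.695, 0.0], [-0.695, -0.719, -0.0], [0.0, 0.0, -1.0]]
force: [-0.4, 0.3, 0.7]
opening: 1.0
grasp_force: 0.0
```

```bash
python3 - <<'E'
from h import *
s=read_state();print(s['position'],s['tcp_rot'][:,1])
c=cam('side'); t=cam('top')
a=cv2.resize(c['image'][190:300,270:400],None,fx=3.5,fy=3.5,interpolation=cv2.INTER_CUBIC)
save('g1',a)
E
```

```text
[ 0.5400195  -0.26018925  0.09099811] [-6.95381100e-01 -7.18641166e-01  6.42423729e-06]
```

View pics/g1.png

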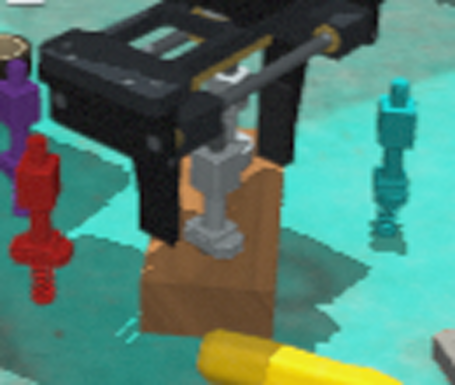

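The picture shows the open fingers straddling the near stud's grip, at crop (215,175), and clear of everything else. I'll close now.

Request:
step_arm:
  steps:
    - [-0.008,0,0.01,0,0,0,-0.4]
    - [-0.008,0,0.01,0,0,0,0.2]
    - [-0.008,0,0.01,0,0,0,1]
    - [-0.008,0,0.01,0,0,0,1]
    - [-0.008,0,0.01,0,0,0,1]
    - [-0.008,0,0.01,0,0,0,1]
    - [-0.008,0,0.01,0,0,0,1]
    - [-0.008,0,0.01,0,0,0,1]

```text
time_s: 3.87
position: [0.5382, -0.2579, 0.087]
tcp_rot: [[0.719, -0.696, -0.0], [-0.696, -0.719, 0.0], [-0.0, 0.0, -1.0]]
force: [0.3, -0.2, 0.5]
opening: 0.48
grasp_force: 0.0
```

Request:
step_arm:
  steps:
    - [0,0,0,0,0,0,1]
    - [0,0,0,0,0,0,1]
    - [0,0,0,0,0,0,1]
    - [0,0,0,0,0,0,1]
    - [0,0,0,0,0,0,1]
    - [0,0,0,0,0,0,1]
    - [0,0,0,0,0,0,1]
    - [0,0,0,0,0,0,1]

```text
time_s: 4.53
position: [0.5382, -0.2579, 0.087]
tcp_rot: [[0.718, -0.696, -0.0], [-0.696, -0.718, 0.0], [-0.0, 0.0, -1.0]]
force: [-0.6, -0.3, -0.3]
opening: 0.232
grasp_force: 30.0
```

Request:
step_arm:
  steps:
    - [0,0,-0.1,0,0,0,1]
    - [0,0,-0.2,0,0,0,1]
    - [0,0,-0.33,0,0,0,1]
    - [0,0,-0.44,0,0,0,1]
    - [-0.1,-0.12,-0.44,0,0,0,1]
    - [-0.2,-0.24,-0.44,0,0,0,1]
    - [-0.3,-0.36,-0.44,0,0,0,1]
    - [-0.3,-0.36,-0.44,0,0,0,1]

```text
time_s: 5.2
position: [0.5471, -0.1125, 0.219]
tcp_rot: [[0.72, -0.694, -0.002], [-0.694, -0.72, 0.004], [-0.004, -0.001, -1.0]]
force: [-0.3, -0.6, -1.4]
opening: 0.232
grasp_force: 30.0
```

Request:
step_arm:
  steps:
    - [-0.09,-0.11,0,0,0,-0.15,1]
    - [-0.18,-0.22,0,0,0,-0.3,1]
    - [-0.27,-0.33,0,0,0,-0.45,1]
    - [-0.36,-0.43,0,0,0,-0.6,1]
    - [-0.44,-0.53,0,0,0,-0.75,1]
    - [-0.52,-0.63,0,0,0,-0.88,1]
    - [-0.6,-0.728,0,0,0,-1.0,1]
    - [-0.6,-0.728,0,0,0,-1.0,1]

```text
time_s: 5.87
position: [0.5708, 0.1712, 0.219]
tcp_rot: [[1.0, 0.025, 0.001], [0.025, -1.0, 0.004], [0.001, -0.004, -1.0]]
force: [0.5, -0.0, -0.9]
opening: 0.23
grasp_force: 30.0
```

Request:
step_arm:
  steps:
    - [0,0,0,0,0,0,1]
    - [0,0,0,0,0,0,1]
    - [0,0,0,0,0,0,1]

```text
time_s: 6.12
position: [0.571, 0.1632, 0.2188]
tcp_rot: [[1.0, 0.015, -0.001], [0.015, -1.0, -0.001], [-0.001, 0.001, -1.0]]
force: [0.2, 0.1, -1.4]
opening: 0.237
grasp_force: 30.0
```

Request:
step_arm:
  steps:
    - [0,-0.005,0.1,0,0,0,1]
    - [0,-0.005,0.2,0,0,0,1]
    - [0,-0.005,0.26,0,0,0,1]
    - [0,-0.005,0.26,0,0,0,1]
    - [0,-0.005,0.26,0,0,0,1]

```text
time_s: 6.53
position: [0.5708, 0.1643, 0.1403]
tcp_rot: [[1.0, 0.014, -0.003], [0.014, -1.0, -0.0], [-0.003, 0.0, -1.0]]
force: [0.7, -0.4, -0.8]
opening: 0.231
grasp_force: 30.0
```

```bash
python3 - <<'E'
from h import *
s=read_state();print(s['position'],s['force'])
c=cam('side'); t=cam('top')
a=cv2.resize(c['image'][100:210,270:400],None,fx=5,fy=5,interpolation=cv2.INTER_CUBIC)
save('g2',a); save('g2t',t['image'])
p=s['position']
for d in(.053,.081):
  for x in(0,): print(proj(c,p-[0,0,d]))
E
```

```text
[0.57082733 0.16425309 0.14032662] [ 0.74946823 -0.40348812 -0.76817876]
[328.65479854 155.46583501]
[328.43277164 164.56324362]
```

View pics/g2.png

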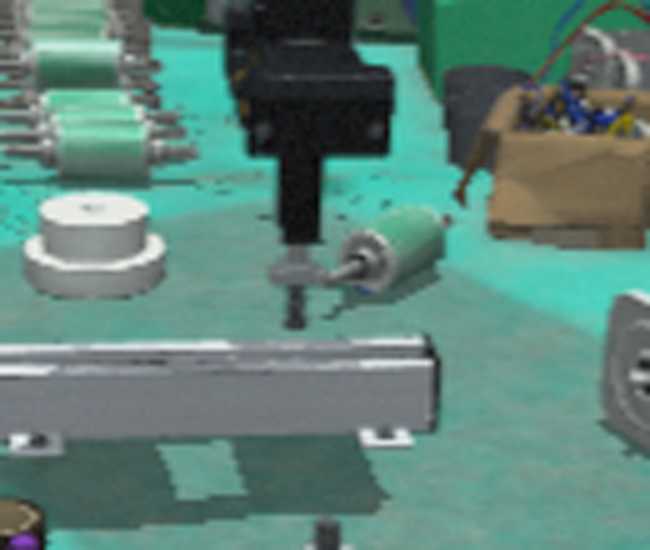

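Request:
step_arm:
  steps:
    - [0,-0.001,0.07,0,0,0,1]
    - [0,-0.001,0.13,0,0,0,1]
    - [0,-0.001,0.14,0,0,0,1]
    - [0,-0.001,0.14,0,0,0,1]

```text
time_s: 6.97
position: [0.5713, 0.1659, 0.0994]
tcp_rot: [[1.0, 0.016, -0.0], [0.016, -1.0, -0.0], [-0.0, 0.0, -1.0]]
force: [-0.4, -0.1, -0.5]
opening: 0.231
grasp_force: 30.0
```

Request:
step_arm:
  steps:
    - [0,0,0.006,0,0,0,1]
    - [0,0,0.012,0,0,0,1]
    - [0,0,0.012,0,0,0,1]

```text
time_s: 7.22
position: [0.5719, 0.1663, 0.0964]
tcp_rot: [[1.0, 0.016, 0.002], [0.016, -1.0, 0.0], [0.002, -0.0, -1.0]]
force: [0.1, 0.4, -1.4]
opening: 0.232
grasp_force: 30.0
```

Request:
step_arm:
  steps:
    - [0,0.005,0,0,0,0,1]
    - [0,0.005,0.007,0,0,0,1]
    - [0,0.005,0.014,0,0,0,1]
    - [0,0.005,0.014,0,0,0,1]

```text
time_s: 7.55
position: [0.571, 0.1646, 0.0909]
tcp_rot: [[1.0, 0.016, -0.001], [0.016, -1.0, -0.0], [-0.001, 0.0, -1.0]]
force: [0.0, -0.4, -1.9]
opening: 0.231
grasp_force: 30.0
```

Request:
step_arm:
  steps:
    - [0,0,0.007,0,0,0,1]
    - [0,0,0.014,0,0,0,1]
    - [0,0,0.02,0,0,0,1]
    - [0,0,0.02,0,0,0,1]

```text
time_s: 7.88
position: [0.5709, 0.1646, 0.0847]
tcp_rot: [[1.0, 0.016, -0.001], [0.016, -1.0, -0.0], [-0.001, 0.0, -1.0]]
force: [0.2, 0.3, -1.5]
opening: 0.231
grasp_force: 30.0
```

Request:
step_arm:
  steps:
    - [0,0,0.01,0,0,0,1]
    - [0,0,0.02,0,0,0,1]
    - [0,0,0.03,0,0,0,1]
    - [0,0,0.03,0,0,0,1]

```text
time_s: 8.22
position: [0.5714, 0.1646, 0.0761]
tcp_rot: [[1.0, 0.016, 0.0], [0.016, -1.0, -0.0], [0.0, 0.0, -1.0]]
force: [0.1, -0.9, 3.7]
opening: 0.227
grasp_force: 30.0
```

Request:
step_arm:
  steps:
    - [0,0,0.006,0,0,0,1]
    - [0,0,0.012,0,0,0,1]
    - [0,0,0.012,0,0,0,1]
    - [0,0,0.012,0,0,0,1]

```text
time_s: 8.55
position: [0.5716, 0.1647, 0.0731]
tcp_rot: [[1.0, 0.016, 0.001], [0.016, -1.0, 0.0], [0.001, -0.0, -1.0]]
force: [-0.4, -0.9, 4.8]
opening: 0.234
grasp_force: 29.9
```

Request:
step_arm:
  steps:
    - [0,0,0.002,0,0,0,1]
    - [0,0,0.002,0,0,-0.06,1]
    - [0,0,0.002,0,0,-0.14,1]
    - [0,0,0.002,0,0,-0.22,1]
    - [0,0,0.002,0,0,-0.3,1]
    - [0,0,0.002,0,0,-0.3,1]

```text
time_s: 9.05
position: [0.5717, 0.1647, 0.0726]
tcp_rot: [[0.968, 0.251, 0.001], [0.251, -0.968, 0.0], [0.001, 0.0, -1.0]]
force: [-1.4, 0.4, 5.6]
opening: 0.229
grasp_force: 29.9
```

Request:
step_arm:
  steps:
    - [0,0,0,0,0,-0.1,1]
    - [0,0,0,0,0,-0.2,1]
    - [0,0,0,0,0,-0.3,1]
    - [0,0,0,0,0,-0.4,1]
    - [0,0,0,0,0,-0.5,1]
    - [0,0,0,0,0,-0.6,1]
    - [0,0,0,0,0,-0.6,1]

```text
time_s: 9.63
position: [0.5719, 0.1647, 0.0727]
tcp_rot: [[0.748, 0.664, 0.002], [0.664, -0.748, 0.0], [0.001, 0.001, -1.0]]
force: [0.2, -0.5, 5.5]
opening: 0.23
grasp_force: 30.0
```

```bash
python3 -c "
from h import *
s=read_state();print(s['position'],s['force'],s['moment'],s['tcp_rot'][:,1])"
```

```text
[0.57194976 0.16471709 0.07268515] [ 0.22626152 -0.47694833  5.50309365] [-0.02381776  0.10153364  0.00522542] [ 0.66372869 -0.74797263  0.00107829]
```

Request:
step_arm:
  steps:
    - [0,0,0,0,0,-0.12,1]
    - [0,0,0,0,0,-0.24,1]
    - [0,0,0,0,0,-0.36,1]
    - [0,0,0,0,0,-0.48,1]
    - [0,0,0,0,0,-0.6,1]
    - [0,0,0,0,0,-0.72,1]
    - [0,0,0,0,0,-0.8,1]
    - [0,0,0,0,0,-0.8,1]

```text
time_s: 10.3
position: [0.5721, 0.1647, 0.0727]
tcp_rot: [[0.215, 0.977, 0.002], [0.977, -0.215, 0.0], [0.001, 0.002, -1.0]]
force: [-0.5, 0.2, 5.9]
opening: 0.228
grasp_force: 30.0
```

Request:
step_arm:
  steps:
    - [0,0,0,0,0,-0.1,1]
    - [0,0,0,0,0,-0.2,1]
    - [0,0,0,0,0,-0.29,1]
    - [0,0,0,0,0,-0.29,1]
    - [0,0,0,0,0,-0.29,1]

```text
time_s: 10.72
position: [0.5722, 0.1647, 0.0727]
tcp_rot: [[-0.009, 1.0, 0.002], [1.0, 0.009, 0.0], [0.0, 0.002, -1.0]]
force: [-0.1, -0.1, 5.9]
opening: 0.23
grasp_force: 30.0
```

```bash
python3 -c "
from h import *
s=read_state();print(s['position'],s['force'],s['moment'],s['tcp_rot'][:,1])"
```

```text
[0.57218151 0.16474039 0.07274323] [-0.05307231 -0.06854456  5.90548104] [-0.02032192  0.00245676  0.01502933] [0.99996111 0.00851197 0.00230786]
```

Request:
step_arm:
  steps:
    - [0,0,-0.006,0,0,0,1]
    - [0,0,-0.012,0,0,0,1]
    - [0,0,-0.016,0,0,0,1]
    - [0,0,-0.016,0,0,0,1]
    - [0,0,-0.016,0,0,0,1]

```text
time_s: 11.13
position: [0.5719, 0.1648, 0.077]
tcp_rot: [[-0.008, 1.0, 0.002], [1.0, 0.008, 0.0], [0.0, 0.002, -1.0]]
force: [0.8, 0.0, 2.5]
opening: 0.234
grasp_force: 30.0
```

Request:
step_arm:
  steps:
    - [0,0,-0.003,0,0,0,1]
    - [0,0,-0.006,0,0,0,1]
    - [0,0,-0.006,0,0,0,1]
    - [0,0,-0.006,0,0,0,1]

```text
time_s: 11.47
position: [0.5717, 0.1648, 0.0787]
tcp_rot: [[-0.008, 1.0, 0.001], [1.0, 0.008, 0.0], [0.0, 0.001, -1.0]]
force: [1.8, 1.5, 1.4]
opening: 0.234
grasp_force: 30.0
```

Request:
step_arm:
  steps:
    - [0,0,-0.002,0,0,0,1]
    - [0,0,-0.002,0,0,0,1]
    - [0,0,-0.002,0,0,0,1]

```text
time_s: 11.72
position: [0.5716, 0.1647, 0.0789]
tcp_rot: [[-0.008, 1.0, 0.001], [1.0, 0.008, 0.0], [0.0, 0.001, -1.0]]
force: [4.0, 1.0, -2.4]
opening: 0.23
grasp_force: 30.0
```

```bash
python3 -c "
from h import *
s=read_state();print(s['position'],s['force'],s['moment'],s['tcp_rot'][:,1])"
```

```text
[0.57159685 0.16473568 0.07890666] [ 3.9748898   1.01591765 -2.39473439] [ 0.30517757 -0.78220938  0.01169276] [9.99966237e-01 8.19154737e-03 6.50280078e-04]
```

Request:
step_arm:
  steps:
    - [0,0,0.0015,0,0,0,1]
    - [0,-0.01,0.0015,0,0,0,1]
    - [-0.0003,-0.025,0.0015,0,0,0,1]
    - [-0.0006,-0.04,0.0015,0,0,0,1]
    - [-0.001,-0.055,0.0015,0,0,0,1]
    - [-0.001,-0.066,0.0015,0,0,0,1]
    - [-0.001,-0.066,0.0015,0,0,0,1]
    - [-0.001,-0.066,0.0015,0,0,0,1]

```text
time_s: 12.38
position: [0.5512, 0.1639, 0.0788]
tcp_rot: [[-0.009, 1.0, -0.0], [1.0, 0.009, -0.001], [-0.001, -0.0, -1.0]]
force: [4.2, -0.3, -2.2]
opening: 0.23
grasp_force: 30.0
```

```bash
python3 -c "
from h import *
s=read_state();print(s['position'],s['force'],s['moment'],s['tcp_rot'][:,1])"
```

```text
[0.55122756 0.16389467 0.07875991] [ 4.17502504 -0.32255031 -2.16409902] [-0.1448653  -0.98314848  0.06094094] [ 9.99962821e-01  8.61994053e-03 -2.29886949e-04]
```

Request:
step_arm:
  steps:
    - [0,-0.01,0.0015,0,0,0,1]
    - [0,-0.025,0.0015,0,0,0,1]
    - [-0.001,-0.04,0.0015,0,0,0,1]
    - [-0.001,-0.055,0.0015,0,0,0,1]
    - [-0.002,-0.07,0.0015,0,0,0,1]
    - [-0.002,-0.085,0.0015,0,0,0,1]
    - [-0.002,-0.1,0.0015,0,0,0,1]
    - [-0.002,-0.1,0.0015,0,0,0,1]

```text
time_s: 13.05
position: [0.5197, 0.1633, 0.0783]
tcp_rot: [[-0.009, 1.0, -0.003], [1.0, 0.009, -0.0], [-0.0, -0.003, -1.0]]
force: [1.1, -0.5, 3.0]
opening: 0.232
grasp_force: 29.9
```

Request:
step_arm:
  steps:
    - [0,0,0,0,0,0,1]
    - [0,0,0,0,0,0,1]
    - [0,0,0,0,0,0,1]

```text
time_s: 13.3
position: [0.5201, 0.1632, 0.078]
tcp_rot: [[-0.009, 1.0, -0.003], [1.0, 0.009, -0.0], [-0.0, -0.003, -1.0]]
force: [-0.2, -1.0, 1.9]
opening: 0.226
grasp_force: 29.9
```

Request:
step_arm:
  steps:
    - [0,-0.01,-0.001,0,0,0,1]
    - [0,-0.02,-0.001,0,0,0,1]
    - [0,-0.03,-0.001,0,0,0,1]
    - [0,-0.03,-0.001,0,0,0,1]
    - [0,-0.03,-0.001,0,0,0,1]

```text
time_s: 13.72
position: [0.5141, 0.1634, 0.0787]
tcp_rot: [[-0.008, 1.0, 0.004], [1.0, 0.008, 0.0], [0.0, 0.004, -1.0]]
force: [4.8, -0.1, -1.5]
opening: 0.226
grasp_force: 29.8
```

Request:
step_arm:
  steps:
    - [0,-0.005,0,0,0,0,1]
    - [0,-0.01,0,0,0,0,1]
    - [0,-0.01,0,0,0,0,1]
    - [0,-0.01,0,0,0,0,1]

```text
time_s: 14.05
position: [0.5104, 0.1633, 0.0787]
tcp_rot: [[-0.008, 1.0, 0.002], [1.0, 0.008, 0.0], [0.0, 0.002, -1.0]]
force: [5.2, -1.0, -1.8]
opening: 0.232
grasp_force: 29.8
```

Request:
step_arm:
  steps:
    - [0,-0.005,0.001,0,0,0,1]
    - [0,-0.01,0.001,0,0,0,1]
    - [0,-0.01,0.001,0,0,0,1]
    - [0,-0.01,0.001,0,0,0,1]

```text
time_s: 14.38
position: [0.5052, 0.1632, 0.0784]
tcp_rot: [[-0.008, 1.0, -0.003], [1.0, 0.008, -0.0], [-0.0, -0.003, -1.0]]
force: [0.4, -0.5, 2.4]
opening: 0.226
grasp_force: 29.7
```

Request:
step_arm:
  steps:
    - [0,-0.004,0,0,0,0,1]
    - [0,-0.007,0,0,0,0,1]
    - [0,-0.007,0,0,0,0,1]
    - [0,-0.007,0,0,0,0,1]

```text
time_s: 14.72
position: [0.5042, 0.1632, 0.0784]
tcp_rot: [[-0.008, 1.0, -0.0], [1.0, 0.008, -0.0], [-0.0, -0.0, -1.0]]
force: [1.6, 0.7, 1.9]
opening: 0.225
grasp_force: 29.7
```

Request:
step_arm:
  steps:
    - [0,-0.004,0,0,0,0,1]
    - [0,-0.007,0,0,0,0,1]
    - [0,-0.007,0,0,0,0,1]
    - [0,-0.007,0,0,0,0,1]

```text
time_s: 15.05
position: [0.5021, 0.1632, 0.0783]
tcp_rot: [[-0.008, 1.0, -0.0], [1.0, 0.008, -0.0], [-0.0, -0.0, -1.0]]
force: [1.5, -0.5, 2.4]
opening: 0.227
grasp_force: 29.7
```

Request:
step_arm:
  steps:
    - [0,-0.004,0,0,0,0,1]
    - [0,-0.007,0,0,0,0,1]
    - [0,-0.007,0,0,0,0,1]
    - [0,-0.007,0,0,0,0,1]

```text
time_s: 15.38
position: [0.5003, 0.1632, 0.0784]
tcp_rot: [[-0.008, 1.0, 0.0], [1.0, 0.008, 0.0], [0.0, 0.0, -1.0]]
force: [2.9, -0.4, 1.5]
opening: 0.23
grasp_force: 29.7
```

Request:
step_arm:
  steps:
    - [0,-0.003,0,0,0,0,1]
    - [0,-0.005,0,0,0,0,1]
    - [0,-0.005,0,0,0,0,1]
    - [0,-0.005,0,0,0,0,1]

```text
time_s: 15.72
position: [0.4988, 0.1632, 0.0784]
tcp_rot: [[-0.008, 1.0, 0.0], [1.0, 0.008, 0.0], [0.0, 0.0, -1.0]]
force: [3.3, -0.2, 1.7]
opening: 0.228
grasp_force: 29.7
```

Request:
step_arm:
  steps:
    - [0,-0.002,0,0,0,0,1]
    - [0,-0.003,0,0,0,0,1]
    - [0,-0.003,0,0,0,0,1]
    - [0,-0.003,0,0,0,0,1]

```text
time_s: 16.05
position: [0.4979, 0.1632, 0.0784]
tcp_rot: [[-0.008, 1.0, 0.0], [1.0, 0.008, 0.0], [0.0, 0.0, -1.0]]
force: [3.4, -0.1, 2.1]
opening: 0.229
grasp_force: 29.7
```

Request:
step_arm:
  steps:
    - [0,-0.002,0,0,0,0,1]
    - [0,-0.004,0,0,0,0,1]
    - [0,-0.004,0,0,0,0,1]
    - [0,-0.004,0,0,0,0,1]

```text
time_s: 16.38
position: [0.4974, 0.1632, 0.0784]
tcp_rot: [[-0.008, 1.0, 0.002], [1.0, 0.008, 0.0], [0.0, 0.002, -1.0]]
force: [5.0, -0.5, 0.1]
opening: 0.227
grasp_force: 29.8
```

Request:
step_arm:
  steps:
    - [0,-0.002,0,0,0,0,1]
    - [0,-0.004,0,0,0,0,1]
    - [0,-0.004,0,0,0,0,1]
    - [0,-0.004,0,0,0,0,1]

```text
time_s: 16.72
position: [0.4972, 0.1632, 0.0785]
tcp_rot: [[-0.008, 1.0, 0.004], [1.0, 0.008, 0.0], [0.0, 0.004, -1.0]]
force: [5.9, -0.1, -0.1]
opening: 0.229
grasp_force: 29.8
```

Request:
step_arm:
  steps:
    - [0,-0.002,0,0,0,0,1]
    - [0,-0.004,0,0,0,0,1]
    - [0,-0.006,0,0,0,0,1]
    - [0,-0.006,0,0,0,0,1]
    - [0,-0.006,0,0,0,0,1]
    - [0,-0.006,0,0,0,0,1]

```text
time_s: 17.22
position: [0.497, 0.1632, 0.0786]
tcp_rot: [[-0.008, 1.0, 0.007], [1.0, 0.008, 0.001], [0.001, 0.007, -1.0]]
force: [8.0, 0.4, -1.9]
opening: 0.229
grasp_force: 29.8
```

```bash
python3 -c "
from h import *
s=read_state();print(s['position'],s['force'],s['moment'],s['tcp_rot'][:,1])"
```

```text
[0.49701376 0.16322741 0.0785533 ] [ 8.01450412  0.43743112 -1.92149496] [-1.21048347e-04 -1.76164845e+00  5.35200919e-02] [0.99993813 0.00830571 0.00740007]
```

Request:
step_arm:
  steps:
    - [0,0.003,0,0,0,0,1]
    - [0,0.005,0,0,0,0,1]
    - [0,0.007,0,0,0,0,1]
    - [0,0.007,0,0,0,0,1]
    - [0,0.007,0,0,0,0,1]

```text
time_s: 17.63
position: [0.4973, 0.1632, 0.0785]
tcp_rot: [[-0.008, 1.0, 0.004], [1.0, 0.008, 0.0], [0.0, 0.004, -1.0]]
force: [5.7, 0.4, 0.3]
opening: 0.231
grasp_force: 29.8
```

Request:
step_arm:
  steps:
    - [0,0.002,0,0,0,0,1]
    - [0,0.004,0,0,0,0,1]
    - [0,0.004,0,0,0,0,1]
    - [0,0.004,0,0,0,0,1]

```text
time_s: 17.97
position: [0.4974, 0.1632, 0.0785]
tcp_rot: [[-0.008, 1.0, 0.001], [1.0, 0.008, 0.0], [0.0, 0.001, -1.0]]
force: [5.0, 0.7, 1.4]
opening: 0.232
grasp_force: 29.8
```

Still butted with a light residual load. I'll open gradually.

Request:
step_arm:
  steps:
    - [0,0,0,0,0,0,0.5]
    - [0,0,0,0,0,0,0.4]
    - [0,0,0,0,0,0,0.2]
    - [0,0,0,0,0,0,0]
    - [0,0,0,0,0,0,-0.2]
    - [0,0,0,0,0,0,-0.2]
    - [0,0,0,0,0,0,-0.2]
    - [0,0,0,0,0,0,-0.2]

```text
time_s: 18.63
position: [0.4961, 0.1631, 0.0781]
tcp_rot: [[-0.008, 1.0, -0.002], [1.0, 0.008, -0.0], [-0.0, -0.002, -1.0]]
force: [0.3, -0.6, -0.8]
opening: 0.584
grasp_force: 0.0
```

Request:
step_arm:
  steps:
    - [0,0,-0.02,0,0,0,-0.2]
    - [0,0,-0.06,0,0,0,-0.2]
    - [0,0,-0.12,0,0,0,-0.2]
    - [0,0,-0.2,0,0,0,-0.2]
    - [0,0,-0.3,0,0,0,-0.2]
    - [0,0,-0.4,0,0,0,-0.2]
    - [0,0,-0.4,0,0,0,-0.2]
    - [0,0,-0.4,0,0,0,-0.2]

```text
time_s: 19.3
position: [0.4979, 0.1633, 0.2005]
tcp_rot: [[-0.009, 1.0, 0.005], [1.0, 0.009, 0.0], [0.0, 0.005, -1.0]]
force: [0.3, 0.2, -0.1]
opening: 0.597
grasp_force: 0.0
```

```bash
python3 - <<'E'
from h import *
s=read_state();print(s['position'],s['force'])
c=cam('side')
save('e1',cv2.resize(c['image'][120:270,230:390],None,fx=4,fy=4,interpolation=cv2.INTER_CUBIC))
print(proj(c,[.497,.163,.074]),proj(c,[.497,.163,.1]))
E
```

```text
[0.49790378 0.16331259 0.20052034] [ 0.28884736  0.15279108 -0.11381325]
[302.99933691 160.25829317] [302.92934872 151.66482528]
```

View pics/e1.png

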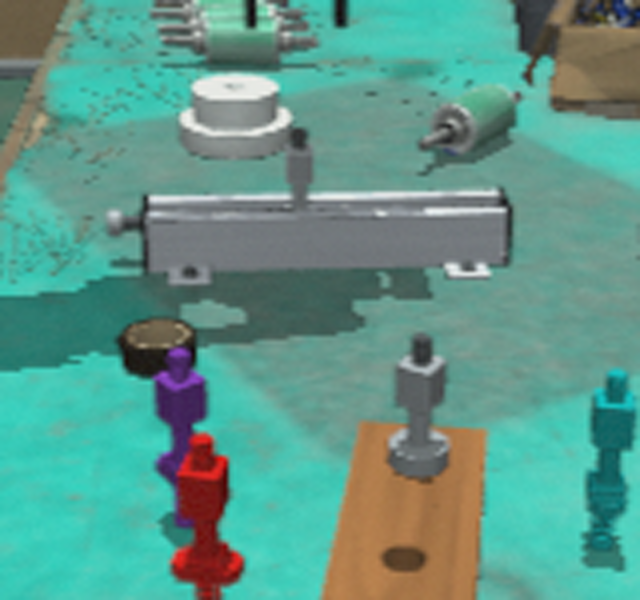

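The picture shows the stud caught and upright at about side (304.7,160), and the round stud standing. The stud is roughly 1.7 px on the away side of where I predicted, so it may have moved back. I'll measure it.

```bash
python3 - <<'E'
from h import *
c=cam('side')
I=c['image'].astype(int)
# grip rows 157..168: low saturation pixels columns
for v in range(152,169,2):
    r=I[v,292:318]; sat=r.max(1)-r.min(1); i=np.where(sat<25)[0]
    print(v,(292+i.min(),292+i.max(),292+i.mean()) if len(i) else None)
for x in(.497,.500,.503): print(x,proj(c,[x,.163,.074])[0],proj(c,[x,.163,.094]))
print('bar end etc expected', proj(c,[.3908,.161,.042]), proj(c,[.651,.166,.042]))
t=cam('top'); save('t9',t['image']); J=t['image'].astype(int)
print('top pred',[proj(t,[x,.163,.108]) for x in(.497,.503)])
for v in range(205,232): print(v,J[v,222:242].mean(1).astype(int).tolist())
E
```

```text
152 (np.int64(292), np.int64(305), np.float64(298.5))
154 (np.int64(292), np.int64(306), np.float64(299.0))
156 (np.int64(292), np.int64(307), np.float64(299.5))
158 (np.int64(292), np.int64(307), np.float64(299.5))
160 (np.int64(302), np.int64(307), np.float64(304.5))
162 (np.int64(302), np.int64(307), np.float64(304.5))
164 (np.int64(302), np.int64(307), np.float64(304.5))
166 (np.int64(303), np.int64(306), np.float64(304.5))
168 (np.int64(303), np.int64(317), np.float64(310.25))
0.497 302.99933691451656 [302.94563558 153.66459916]
0.5 304.0442776056735 [303.99936746 153.65434971]
0.503 305.08877647874084 [305.05265006 153.64410464]
bar end etc expected [266.25511453 171.33031704] [355.31002401 169.50942979]
top pred [array([223.84704875, 217.86487158]), array([224.00143509, 215.12988177])]
205 [145, 177, 189, 191, 185, 155, 121, 133, 134, 136, 140, 161, 165, 140, 136, 134, 135, 133, 131, 109]
206 [143, 178, 189, 188, 176, 142, 121, 133, 133, 135, 138, 162, 166, 141, 136, 134, 134, 132, 124, 96]
207 [149, 184, 189, 183, 165, 132, 118, 132, 134, 135, 140, 161, 165, 140, 137, 134, 13
[... 1651 characters left out ...]
6, 133, 107, 58]
225 [10, 45, 132, 178, 152, 137, 163, 140, 106, 102, 103, 105, 108, 108, 121, 134, 135, 133, 106, 56]
226 [11, 47, 134, 181, 154, 121, 135, 121, 101, 91, 87, 86, 89, 97, 118, 132, 134, 132, 105, 54]
227 [15, 51, 135, 182, 155, 117, 123, 113, 86, 65, 59, 60, 77, 105, 121, 132, 135, 133, 106, 56]
228 [17, 57, 138, 181, 155, 119, 128, 113, 76, 52, 46, 52, 91, 123, 131, 134, 134, 136, 108, 56]
229 [19, 57, 138, 180, 158, 126, 129, 113, 76, 49, 46, 50, 96, 127, 129, 134, 135, 137, 112, 60]
230 [15, 56, 136, 172, 149, 128, 129, 109, 70, 47, 45, 51, 97, 127, 130, 133, 135, 136, 112, 62]
231 [14, 54, 127, 159, 140, 128, 129, 108, 67, 47, 46, 50, 96, 128, 131, 135, 134, 135, 113, 60]
```

Top and side views put the stud at x of about 0.499 to 0.501, possibly 2 to 3 mm back from where it butted. I'll nudge it with one open finger, without gripping, to be sure it's seated.

Request:
step_arm:
  steps:
    - [0,0,0.12,0,0,0,-0.2]
    - [0,0,0.24,0,0,0,-0.2]
    - [0,0,0.36,0,0,0,-0.2]
    - [0,0,0.408,0,0,0,-0.2]
    - [0,0,0.408,0,0,0,-0.2]
    - [0,0,0.408,0,0,0,-0.2]

```text
time_s: 19.95
position: [0.4955, 0.1629, 0.0742]
tcp_rot: [[-0.008, 1.0, -0.005], [1.0, 0.008, -0.0], [-0.0, -0.005, -1.0]]
force: [0.2, 0.9, 0.1]
opening: 0.597
grasp_force: 0.0
```

Request:
step_arm:
  steps:
    - [0,-0.01,0,0,0,0,-0.2]
    - [0,-0.02,0,0,0,0,-0.2]
    - [0,-0.03,0,0,0,0,-0.2]
    - [0,-0.03,0,0,0,0,-0.2]
    - [0,-0.03,0,0,0,0,-0.2]

```text
time_s: 20.37
position: [0.488, 0.1632, 0.0769]
tcp_rot: [[-0.009, 1.0, 0.002], [1.0, 0.009, 0.0], [0.0, 0.002, -1.0]]
force: [0.3, -0.4, 0.5]
opening: 0.6
grasp_force: 0.0
```

Request:
step_arm:
  steps:
    - [0,-0.003,0,0,0,0,-0.2]
    - [0,-0.006,0,0,0,0,-0.2]
    - [0,-0.006,0,0,0,0,-0.2]
    - [0,-0.006,0,0,0,0,-0.2]

```text
time_s: 20.7
position: [0.4861, 0.1631, 0.076]
tcp_rot: [[-0.008, 1.0, 0.0], [1.0, 0.008, 0.0], [0.0, 0.0, -1.0]]
force: [-0.3, 0.1, 0.2]
opening: 0.604
grasp_force: 0.0
```

Request:
step_arm:
  steps:
    - [0,-0.003,0,0,0,0,-0.2]
    - [0,-0.006,0,0,0,0,-0.2]
    - [0,-0.006,0,0,0,0,-0.2]
    - [0,-0.006,0,0,0,0,-0.2]

```text
time_s: 21.03
position: [0.4842, 0.163, 0.0759]
tcp_rot: [[-0.008, 1.0, -0.0], [1.0, 0.008, -0.0], [-0.0, -0.0, -1.0]]
force: [0.3, -0.1, -0.4]
opening: 0.603
grasp_force: 0.0
```

Request:
step_arm:
  steps:
    - [0,-0.003,0,0,0,0,-0.2]
    - [0,-0.005,0,0,0,0,-0.2]
    - [0,-0.005,0,0,0,0,-0.2]
    - [0,-0.005,0,0,0,0,-0.2]

```text
time_s: 21.37
position: [0.4834, 0.1631, 0.076]
tcp_rot: [[-0.008, 1.0, 0.001], [1.0, 0.008, 0.0], [0.0, 0.001, -1.0]]
force: [2.3, -0.5, -1.2]
opening: 0.598
grasp_force: 0.9
```

Request:
step_arm:
  steps:
    - [0,-0.002,0,0,0,0,-0.2]
    - [0,-0.004,0,0,0,0,-0.2]
    - [0,-0.004,0,0,0,0,-0.2]
    - [0,-0.004,0,0,0,0,-0.2]

```text
time_s: 21.7
position: [0.4819, 0.1631, 0.0761]
tcp_rot: [[-0.008, 1.0, 0.001], [1.0, 0.008, 0.0], [0.0, 0.001, -1.0]]
force: [2.5, 1.0, -0.2]
opening: 0.599
grasp_force: 1.1
```

Request:
step_arm:
  steps:
    - [0,-0.002,0,0,0,0,-0.2]
    - [0,-0.004,0,0,0,0,-0.2]
    - [0,-0.004,0,0,0,0,-0.2]
    - [0,-0.004,0,0,0,0,-0.2]

```text
time_s: 22.03
position: [0.4811, 0.1631, 0.0761]
tcp_rot: [[-0.008, 1.0, 0.002], [1.0, 0.008, 0.0], [0.0, 0.002, -1.0]]
force: [3.1, 0.6, 0.5]
opening: 0.601
grasp_force: 1.7
```

Request:
step_arm:
  steps:
    - [0,-0.002,0,0,0,0,-0.2]
    - [0,-0.004,0,0,0,0,-0.2]
    - [0,-0.004,0,0,0,0,-0.2]
    - [0,-0.004,0,0,0,0,-0.2]

```text
time_s: 22.37
position: [0.4803, 0.163, 0.0762]
tcp_rot: [[-0.008, 1.0, 0.003], [1.0, 0.008, 0.0], [0.0, 0.003, -1.0]]
force: [5.2, 0.9, -0.6]
opening: 0.598
grasp_force: 2.5
```

Request:
step_arm:
  steps:
    - [0,-0.002,0,0,0,0,-0.2]
    - [0,-0.004,0,0,0,0,-0.2]
    - [0,-0.006,0,0,0,0,-0.2]
    - [0,-0.006,0,0,0,0,-0.2]
    - [0,-0.006,0,0,0,0,-0.2]

```text
time_s: 22.78
position: [0.4789, 0.163, 0.0762]
tcp_rot: [[-0.008, 1.0, 0.003], [1.0, 0.008, 0.0], [0.0, 0.003, -1.0]]
force: [5.5, -0.4, -0.7]
opening: 0.596
grasp_force: 2.8
```

Request:
step_arm:
  steps:
    - [0,-0.002,0,0,0,0,-0.2]
    - [0,-0.004,0,0,0,0,-0.2]
    - [0,-0.004,0,0,0,0,-0.2]
    - [0,-0.004,0,0,0,0,-0.2]

```text
time_s: 23.12
position: [0.4782, 0.163, 0.0763]
tcp_rot: [[-0.008, 1.0, 0.004], [1.0, 0.008, 0.0], [0.0, 0.004, -1.0]]
force: [5.1, -1.4, -1.8]
opening: 0.601
grasp_force: 3.1
```

```bash
python3 - <<'E'
from h import *
s=read_state();print(s['position'],s['force'],s['opening'],s['grasp_force'])
I=cam('side')['image'].astype(int)
for v in range(146,169,2): print(v,I[v,290:318].mean(1).astype(int).tolist())
E
```

```text
[0.47815718 0.16296237 0.07627671] [ 5.11756767 -1.41638899 -1.75905836] 0.6007797375215319 3.1216033233795315
146 [148, 145, 143, 139, 137, 131, 125, 119, 109, 139, 153, 139, 135, 134, 134, 131, 132, 96, 46, 35, 36, 36, 37, 33, 36, 32, 33, 33]
148 [146, 144, 140, 137, 135, 134, 128, 120, 109, 176, 223, 232, 187, 128, 131, 133, 131, 97, 33, 26, 22, 12, 86, 124, 132, 135, 134, 133]
150 [145, 141, 140, 135, 134, 134, 131, 133, 187, 225, 231, 229, 177, 119, 131, 133, 129, 93, 33, 20, 20, 23, 108, 134, 133, 135, 136, 138]
152 [172, 179, 182, 206, 226, 230, 228, 228, 218, 165, 102, 83, 93, 121, 133, 117, 76, 28, 23, 20, 18, 48, 111, 133, 134, 136, 135, 134]
154 [137, 133, 139, 141, 139, 136, 132, 125, 122, 93, 53, 56, 54, 116, 139, 122, 78, 31, 27, 28, 24, 84, 124, 135, 135, 135, 136, 135]
156 [139, 135, 136, 131, 131, 128, 126, 121, 118, 93, 62, 50, 57, 93, 120, 134, 97, 31, 23, 25, 47, 116, 138, 136, 135, 133, 135, 140]
158 [132, 132, 129, 125, 122, 119, 122, 114, 125, 125, 104, 105, 120, 125, 126, 123, 85, 30, 32, 25, 88, 123, 132, 130, 131, 136, 134, 136]
160 [131, 133, 133, 132, 133, 132, 133, 135, 121, 103, 100, 101, 100, 99, 99, 85, 53, 29, 29, 40, 104, 129, 131, 134, 134, 135, 135, 138]
162 [133, 133, 133, 133, 131, 132, 132, 132, 113, 98, 99, 98, 98, 99, 99, 85, 55, 34, 28, 85, 125, 136, 135, 134, 136, 137, 139, 134]
164 [135, 136, 137, 137, 134, 132, 131, 132, 131, 114, 99, 97, 98, 98, 96, 105, 78, 29, 26, 84, 124, 136, 136, 136, 136, 137, 137, 136]
166 [135, 133, 135, 134, 132, 131, 132, 132, 134, 125, 111, 98, 91, 89, 83, 117, 95, 30, 27, 86, 126, 136, 140, 140, 140, 139, 138, 136]
168 [159, 154, 153, 153, 154, 166, 172, 173, 173, 173, 177, 136, 94, 99, 97, 137, 113, 45, 38, 88, 129, 141, 143, 145, 145, 145, 147, 185]
```

The finger nudge tilts the stud: its thread is at column 301 and its neck at 303. I'll back off, regrip it squarely, butt it again, and release it pressed up against the lips.

Request:
step_arm:
  steps:
    - [0,0.01,0,0,0,0,-0.2]
    - [0,0.03,0,0,0,0,-0.2]
    - [0,0.05,-0.005,0,0,0,-0.2]
    - [0,0.069,-0.007,0,0,0,-0.2]
    - [0,0.069,-0.007,0,0,0,-0.2]
    - [0,0.069,-0.007,0,0,0,-0.2]
    - [0,0.069,-0.007,0,0,0,-0.2]

```text
time_s: 23.75
position: [0.4961, 0.1631, 0.0778]
tcp_rot: [[-0.008, 1.0, -0.002], [1.0, 0.008, -0.0], [-0.0, -0.002, -1.0]]
force: [-0.1, -0.3, -0.9]
opening: 0.603
grasp_force: 0.0
```

```bash
cat > n.py <<'E'
from h import *
s=read_state();print(s['position'],s['force'],s['opening'],s['moment'])
I=cam('side')['image'].astype(int)
for v in (154,162,166,168,170): print(v,I[v,294:316].mean(1).astype(int).tolist())
E
python3 n.py
```

```text
[0.49609922 0.16309936 0.07783712] [-0.06841659 -0.32513876 -0.90293612] 0.6031984097499548 [ 0.03225778 -0.09356719 -0.00694631]
154 [111, 135, 130, 124, 123, 120, 113, 103, 92, 88, 70, 53, 52, 88, 123, 133, 135, 135, 95, 32, 23, 16]
162 [107, 131, 130, 132, 134, 132, 134, 132, 120, 104, 97, 99, 98, 96, 97, 121, 135, 135, 92, 34, 28, 62]
166 [105, 130, 133, 133, 134, 133, 134, 136, 134, 121, 101, 103, 97, 99, 121, 135, 137, 139, 99, 37, 29, 63]
168 [106, 156, 172, 172, 173, 172, 176, 165, 146, 124, 101, 99, 97, 99, 124, 138, 140, 181, 154, 82, 61, 100]
170 [121, 125, 123, 126, 124, 126, 124, 114, 107, 106, 102, 100, 97, 82, 110, 128, 128, 127, 128, 126, 128, 127]
```

Request:
step_arm:
  steps:
    - [0,0.013,-0.003,0,0,0,0.2]
    - [0,0.013,-0.003,0,0,0,0.4]
    - [0,0.013,-0.003,0,0,0,0.45]
    - [0,0.013,-0.003,0,0,0,0.5]
    - [0,0.013,-0.003,0,0,0,1]
    - [0,0.013,-0.003,0,0,0,1]
    - [0,0.013,-0.003,0,0,0,1]
    - [0,0.013,-0.003,0,0,0,1]

```text
time_s: 24.47
position: [0.5012, 0.1632, 0.0791]
tcp_rot: [[-0.008, 1.0, 0.001], [1.0, 0.008, 0.0], [0.0, 0.001, -1.0]]
force: [1.3, -0.0, 0.5]
opening: 0.228
grasp_force: 29.9
```

Request:
step_arm:
  steps:
    - [0,0,0,0,0,0,1]
    - [0,0,0,0,0,0,1]
    - [0,0,0,0,0,0,1]
    - [0,0,0,0,0,0,1]

```text
time_s: 24.8
position: [0.5012, 0.1632, 0.079]
tcp_rot: [[-0.008, 1.0, 0.001], [1.0, 0.008, 0.0], [0.0, 0.001, -1.0]]
force: [0.9, 0.8, 0.4]
opening: 0.224
grasp_force: 29.9
```

```bash
python3 n.py
```

```text
[0.50120666 0.16318886 0.07904993] [0.92809353 0.76147655 0.35625329] 0.22402165195685933 [-0.02654531 -0.43518502 -0.01833417]
154 [138, 133, 105, 54, 22, 26, 29, 54, 75, 66, 52, 52, 76, 118, 95, 42, 27, 23, 21, 88, 126, 136]
162 [133, 131, 132, 133, 97, 32, 33, 50, 86, 100, 99, 98, 99, 97, 75, 38, 29, 63, 113, 136, 135, 136]
166 [132, 132, 131, 132, 107, 53, 33, 71, 103, 103, 96, 101, 89, 117, 98, 49, 25, 65, 120, 140, 141, 140]
168 [133, 128, 126, 129, 106, 69, 79, 133, 172, 140, 97, 100, 95, 118, 110, 83, 86, 106, 130, 145, 143, 147]
170 [121, 126, 126, 125, 124, 126, 126, 115, 106, 97, 96, 102, 96, 82, 112, 125, 128, 128, 126, 127, 127, 129]
```

Request:
step_arm:
  steps:
    - [0,-0.004,0,0,0,0,1]
    - [0,-0.008,0,0,0,0,1]
    - [0,-0.011,0,0,0,0,1]
    - [0,-0.011,0,0,0,0,1]
    - [0,-0.011,0,0,0,0,1]

```text
time_s: 25.27
position: [0.5005, 0.1632, 0.0791]
tcp_rot: [[-0.008, 1.0, 0.007], [1.0, 0.008, 0.0], [0.0, 0.007, -1.0]]
force: [6.2, -0.8, -4.4]
opening: 0.224
grasp_force: 30.0
```

Request:
step_arm:
  steps:
    - [0,-0.003,0,0,0,0,1]
    - [0,-0.005,0,0,0,0,1]
    - [0,-0.005,0,0,0,0,1]
    - [0,-0.005,0,0,0,0,1]

```text
time_s: 25.6
position: [0.5002, 0.1632, 0.0791]
tcp_rot: [[-0.008, 1.0, 0.009], [1.0, 0.008, 0.001], [0.001, 0.009, -1.0]]
force: [7.3, -0.2, -6.6]
opening: 0.227
grasp_force: 30.1
```

Request:
step_arm:
  steps:
    - [0,-0.003,0,0,0,0,1]
    - [0,-0.005,0,0,0,0,1]
    - [0,-0.005,0,0,0,0,1]
    - [0,-0.005,0,0,0,0,1]

```text
time_s: 25.93
position: [0.4999, 0.1632, 0.0791]
tcp_rot: [[-0.008, 1.0, 0.012], [1.0, 0.008, 0.001], [0.001, 0.012, -1.0]]
force: [10.0, 0.3, -9.0]
opening: 0.225
grasp_force: 30.1
```

Request:
step_arm:
  steps:
    - [0,0.006,0.002,0,0,0,1]
    - [0,0.006,0.004,0,0,0,1]
    - [0,0.006,0.004,0,0,0,1]
    - [0,0.006,0.004,0,0,0,1]

```text
time_s: 26.27
position: [0.4976, 0.1632, 0.0783]
tcp_rot: [[-0.008, 1.0, 0.004], [1.0, 0.008, 0.0], [0.0, 0.004, -1.0]]
force: [4.9, 0.2, 1.9]
opening: 0.227
grasp_force: 30.0
```

Request:
step_arm:
  steps:
    - [0,-0.002,0,0,0,0,1]
    - [0,-0.004,0,0,0,0,1]
    - [0,-0.004,0,0,0,0,1]
    - [0,-0.004,0,0,0,0,1]

```text
time_s: 26.6
position: [0.4974, 0.1632, 0.0783]
tcp_rot: [[-0.008, 1.0, 0.006], [1.0, 0.008, 0.0], [0.0, 0.006, -1.0]]
force: [7.1, -0.4, 0.7]
opening: 0.227
grasp_force: 30.0
```

Request:
step_arm:
  steps:
    - [0,-0.002,0,0,0,0,1]
    - [0,-0.004,0,0,0,0,1]
    - [0,-0.004,0,0,0,0,1]
    - [0,-0.004,0,0,0,0,1]

```text
time_s: 26.93
position: [0.4973, 0.1632, 0.0784]
tcp_rot: [[-0.008, 1.0, 0.008], [1.0, 0.008, 0.001], [0.0, 0.008, -1.0]]
force: [7.6, -0.8, -0.8]
opening: 0.226
grasp_force: 30.1
```

```bash
python3 n.py
```

```text
[0.4972763  0.16323136 0.07837132] [ 7.58180151 -0.80412434 -0.82240668] 0.2261672612565756 [-0.05256717 -1.68104152 -0.02893657]
154 [138, 95, 23, 18, 27, 30, 89, 86, 59, 55, 50, 113, 118, 75, 28, 26, 21, 27, 109, 135, 137, 136]
162 [131, 133, 130, 91, 28, 32, 86, 101, 99, 97, 99, 100, 99, 73, 34, 26, 85, 122, 134, 135, 134, 136]
166 [132, 130, 133, 92, 28, 26, 74, 89, 87, 88, 87, 87, 103, 80, 28, 28, 86, 129, 140, 140, 141, 139]
168 [132, 128, 124, 95, 49, 53, 125, 146, 116, 98, 100, 96, 122, 100, 82, 74, 94, 131, 143, 144, 145, 147]
170 [121, 125, 128, 126, 125, 125, 123, 103, 91, 99, 100, 91, 113, 113, 120, 128, 127, 128, 126, 127, 126, 127]
```

Request:
step_arm:
  steps:
    - [0,0,-0.002,0,0,0,1]
    - [0,0,-0.004,0,0,0,1]
    - [0,0.003,-0.004,0,0,0,1]
    - [0,0.006,-0.004,0,0,0,1]
    - [0,0.006,-0.004,0,0,0,1]
    - [0,0.006,-0.004,0,0,0,1]

```text
time_s: 27.48
position: [0.4975, 0.1632, 0.079]
tcp_rot: [[-0.008, 1.0, 0.004], [1.0, 0.008, 0.0], [0.0, 0.004, -1.0]]
force: [6.1, -1.0, -2.4]
opening: 0.224
grasp_force: 30.1
```

```bash
python3 n.py
```

```text
[0.49747291 0.16322238 0.07900288] [ 6.08829894 -0.99104928 -2.39540436] 0.22381804553429696 [ 9.75718050e-04 -1.44239103e+00 -9.49025224e-03]
154 [140, 95, 22, 24, 20, 29, 88, 87, 56, 53, 53, 96, 115, 78, 35, 28, 21, 19, 108, 134, 137, 135]
162 [133, 131, 132, 92, 24, 35, 65, 90, 97, 97, 98, 97, 99, 72, 26, 28, 86, 126, 136, 134, 135, 135]
166 [130, 129, 131, 96, 38, 30, 71, 93, 89, 94, 99, 97, 120, 94, 29, 27, 87, 129, 139, 140, 139, 139]
168 [132, 130, 130, 105, 66, 77, 131, 145, 117, 98, 99, 91, 117, 113, 94, 83, 99, 131, 144, 144, 145, 148]
170 [119, 125, 127, 126, 125, 126, 124, 105, 88, 98, 100, 94, 112, 115, 119, 128, 128, 129, 127, 126, 126, 126]
```

Request:
step_arm:
  steps:
    - [0,0.003,0,0,0,0,1]
    - [0,0.006,0,0,0,0,1]
    - [0,0.006,0,0,0,0,1]
    - [0,0.006,0,0,0,0,1]

```text
time_s: 27.87
position: [0.4977, 0.1632, 0.079]
tcp_rot: [[-0.008, 1.0, 0.001], [1.0, 0.008, 0.0], [0.0, 0.001, -1.0]]
force: [4.7, 0.6, -0.7]
opening: 0.228
grasp_force: 30.0
```

Request:
step_arm:
  steps:
    - [0,0.002,0,0,0,0,1]
    - [0,0.004,0,0,0,0,1]
    - [0,0.004,0,0,0,0,1]
    - [0,0.004,0,0,0,0,1]

```text
time_s: 28.2
position: [0.498, 0.1632, 0.0789]
tcp_rot: [[-0.008, 1.0, -0.001], [1.0, 0.008, -0.0], [-0.0, -0.001, -1.0]]
force: [2.7, 0.2, 2.3]
opening: 0.225
grasp_force: 30.0
```

Request:
step_arm:
  steps:
    - [0,0,-0.001,0,0,0,1]
    - [0,0,-0.002,0,0,0,1]
    - [0,0,-0.002,0,0,0,1]

```text
time_s: 28.45
position: [0.4981, 0.1632, 0.0791]
tcp_rot: [[-0.008, 1.0, -0.001], [1.0, 0.008, -0.0], [-0.0, -0.001, -1.0]]
force: [3.0, 0.2, -3.2]
opening: 0.227
grasp_force: 29.9
```

Request:
step_arm:
  steps:
    - [0,0,0,0,0,0,0.56]
    - [0,0,0,0,0,0,0.54]
    - [0,0,0,0,0,0,0.52]
    - [0,0,0,0,0,0,0.5]
    - [0,0,0,0,0,0,0.48]
    - [0,0,0,0,0,0,0.46]
    - [0,0,0,0,0,0,0.44]
    - [0,0,0,0,0,0,0.42]

```text
time_s: 29.12
position: [0.4978, 0.1631, 0.0795]
tcp_rot: [[-0.008, 1.0, -0.002], [1.0, 0.008, -0.0], [-0.0, -0.002, -1.0]]
force: [-0.1, 0.4, -1.0]
opening: 0.285
grasp_force: 0.0
```

```bash
python3 n.py
```

```text
[0.49784216 0.16310561 0.07952861] [-0.12959789  0.42078912 -1.0149721 ] 0.2847204095155198 [-0.02328969 -0.07746893 -0.0489122 ]
154 [111, 58, 24, 16, 28, 63, 97, 104, 78, 54, 51, 54, 109, 117, 79, 32, 31, 26, 23, 109, 135, 135]
162 [131, 133, 95, 40, 31, 68, 96, 99, 98, 99, 97, 100, 98, 84, 58, 32, 28, 86, 126, 134, 135, 135]
166 [132, 131, 106, 55, 32, 68, 117, 135, 117, 99, 101, 98, 108, 127, 93, 32, 28, 89, 129, 141, 140, 139]
168 [132, 128, 106, 71, 77, 131, 167, 178, 141, 100, 100, 96, 109, 129, 113, 93, 91, 104, 130, 144, 145, 146]
170 [121, 127, 123, 127, 125, 126, 125, 114, 101, 100, 102, 98, 103, 103, 118, 128, 127, 129, 128, 126, 126, 128]
```

Released with hardly any shift: the neck is within about 0.3 px of its butted position. I'll open further and lift.

Request:
step_arm:
  steps:
    - [0,0,0,0,0,0,0.3]
    - [0,0,0,0,0,0,0.1]
    - [0,0,0,0,0,0,-0.1]
    - [0,0,0,0,0,0,-0.2]
    - [0,0,0,0,0,0,-0.2]
    - [0,0,0,0,0,0,-0.2]

```text
time_s: 29.67
position: [0.4987, 0.1631, 0.0796]
tcp_rot: [[-0.008, 1.0, -0.0], [1.0, 0.008, -0.0], [-0.0, -0.0, -1.0]]
force: [1.2, -0.4, -0.1]
opening: 0.577
grasp_force: 0.0
```

Request:
step_arm:
  steps:
    - [0,0,-0.02,0,0,0,-0.2]
    - [0,0,-0.06,0,0,0,-0.2]
    - [0,0,-0.12,0,0,0,-0.2]
    - [0,0,-0.2,0,0,0,-0.2]
    - [0,0,-0.3,0,0,0,-0.2]
    - [0,0,-0.4,0,0,0,-0.2]
    - [0,0,-0.4,0,0,0,-0.2]
    - [0,0,-0.4,0,0,0,-0.2]

```text
time_s: 30.33
position: [0.4998, 0.1633, 0.2017]
tcp_rot: [[-0.008, 1.0, 0.005], [1.0, 0.008, 0.0], [0.0, 0.005, -1.0]]
force: [-0.7, -0.6, -1.1]
opening: 0.604
grasp_force: 0.0
```

```bash
python3 n.py; python3 -c "
from h import *
save('e2',cv2.resize(cam('side')['image'][120:270,230:390],None,fx=4,fy=4,interpolation=cv2.INTER_CUBIC))"
```

```text
[0.49978364 0.16331297 0.20171964] [-0.73935778 -0.57149671 -1.0705897 ] 0.603648723202332 [-0.02289136 -0.0900748   0.0117243 ]
154 [138, 134, 128, 124, 124, 117, 110, 103, 79, 53, 52, 55, 106, 130, 130, 131, 132, 132, 132, 134, 132, 133]
162 [130, 131, 130, 131, 132, 131, 116, 101, 98, 97, 97, 97, 98, 99, 123, 135, 135, 136, 133, 134, 133, 134]
166 [131, 129, 132, 131, 134, 131, 132, 134, 114, 99, 100, 94, 107, 124, 134, 134, 136, 138, 138, 140, 139, 136]
168 [162, 174, 179, 180, 182, 179, 181, 183, 144, 98, 98, 96, 140, 177, 184, 185, 200, 210, 207, 209, 209, 209]
170 [121, 124, 125, 125, 122, 124, 124, 116, 102, 96, 101, 96, 103, 103, 116, 124, 127, 125, 125, 126, 125, 125]
```

View pics/e2.png

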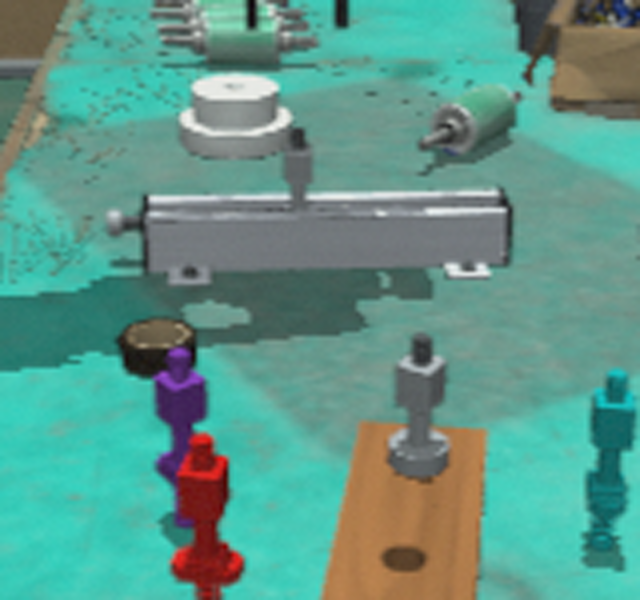

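The picture shows the stud upright and caught at side (304,160), with its neck within about 1 mm of the butted position, so well inside the nose's 4 mm travel. The round stud still stands in the block. I'm handing in.

```bash
python3 -c "
from rig import *
print(hand_in())"
```

```text
the job is handed in; nothing more can be done
None
```

I handed the job in at about 30 s of robot time: the hammer-head stud is caught under the lips and was butted against the stop screw and released there. After letting go it sits within about 1 mm of the screw by camera, inside the nose's 4 mm travel, so the nose should still be touching it. The round-headed stud is still in its hole, and no verdict came back.

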